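# Snap the timing tester's circuit board onto its four standoffs

## Robot

A 7-joint arm with a two-finger parallel gripper is mounted at the origin on the work surface. World frame = base frame: x ahead of the robot, y to its left, z up, the work surface at z = 0. Lengths are in m, angles in rad, forces in N, time in s.
With the tool pointing down it reaches from about 0.425 to 0.825 m from the base axis. Payload 3.6 kg.
Tool frame: the origin (TCP) lies where the fingers leave the gripper's body, on its centre line; the fingertips stand 73 mm ahead of it and the grasp point (between the pads) lies 54 mm ahead of it; z points along the fingers, y is the line along which they close (so a half turn about z gives the same grasp; the last joint's range is limited). The gripper opens to 85 mm and grips with 20 to 120 N. Pads are 22 mm wide; open, the fingers measure 114 mm over their backs; the gripper's body (76 mm by 85 mm) begins 54 mm behind the grasp point. The pads swing forward as they close: fully open they stand 13 mm farther back than shut.
Start: joints at [1.226, 0.615, -0.013, 1.423, 0.008, 1.103, -0.04], TCP at [0.204, -0.617, 0.304] pointing down, gripper open.
Joint ranges: [-3.12, 3.12], [-0.3, 2.06], [-1.34, 1.32], [0.26, 2.42], [-1.36, 4.5], [0.01, 1.98], [-2.84, 2.84]. Speed limits (rad/s): [2.79, 2.79, 3.14, 3.14, 3.14, 3.14, 3.14].

## Interface

Orientations are given as a unit quaternion [x, y, z, w].
In Python, from station import arm, snapshot, camera_info, ticket gives the robot as it stands. Calls block until the motion is done:
- arm.movep(position, orientation): joint-space move of the TCP to a pose.
- arm.line_to(position, velocity=0.15, ori=None): straight line of the TCP; ori=None keeps the orientation; velocity is the mean speed in m/s.
- arm.move_j(angles): joint-space move.
- arm.move_gripper(opening, effort=None): opening from 0.0 (shut) to 1.0 (fully open); effort is the grip in N (None keeps the last); returns when the fingers have stopped.
- arm.pause(seconds).
- arm.ik(position, orientation): joint angles nearest the present ones, or None.
- snapshot(name): name is "side" or "top"; returns the picture (400x640x3 uint8, blue, green, red); there is no depth.
- camera_info(name): a dict with "fx", "fy", "cx", "cy" (pixels), "dist_coeffs" ([k1, k2, p1, p2, k3] as OpenCV has them; the pictures are not rectified), "R" (3x3) and "t" (3): a world point X has camera coordinates R X + t. Camera axes: x right, y down, z forward; pixel columns grow to the right and rows downward; lengths in m; the calibration is good to about 2 mm. A picture is of the moment at which its call begins. camera_info takes no time and is no camera call.
A pose or a line that the arm cannot do raises arm.MotionError and nothing moves.
- ticket.finish_job(): hands the job in; it is judged then, once.
Readings, each from a call of its own:
- arm.read_time(): time.
- arm.read_joint_positions(): joint angles.
- arm.read_dq(): joint speeds.
- arm.read_effort(): joint torques, N m.
- arm.read_tool_pos(): TCP position.
- arm.read_eef_rot(): TCP orientation.
- arm.read_ft_force(): force on the tool from outside, world axes, zero at the start.
- arm.read_wrist_torque(): the same for the moment, N m.
- arm.read_opening(): opening from 0.0 (shut) to 1.0 (fully open).
- arm.read_finger_force(): force on a finger pad.
Only numpy, scipy, OpenCV 4.12 (cv2) and the standard library are available. Lean on these libraries where they do the work, as an engineer would, in place of code of your own. Each camera call takes 0.05 s, during which the arm holds its last target. There are 200 camera calls.

## Task

Take the green circuit board from the black tray and lay it over the four snap standoffs of the timing tester's sprung nest, blue-ringed hole on the blue standoff, then press it down gently, one corner after another, until all four standoffs have clicked through and it sits flush on them. Keep the board roughly level and never drive the sprung nest down to its stop; leave the nest free and the other things on the bench where they are.

Things in the scene. Friction and masses are not known exactly. Their poses are not given: they have to be found in the camera images.
- tester: grey plastic base of a watch-timing tester, an open box 170 x 130 x 30 mm fixed to the bench; origin at the centre of its underside, x along its 170 mm side, z up. Its sprung aluminium sensor plate (the nest) sits inside and shares these axes
- nest (a joint): how far the sprung aluminium nest plate (150 x 110 x 8 mm, carrying the four standoffs) is pushed straight down in the tester, in m: 0 = fully up, mechanical stop at 0.010. Soft spring: begins to sink at about 1 N, then 2 N per mm (about 21 N at the stop), so it gives way several mm under a finger before a standoff clicks
- board: green circuit board, 120 x 80 x 2.5 mm, 80 g; origin at the centre of its underside, x along 120 mm, z up (component side). Black module 32 (x) x 24 (y) x 20 mm high on its middle, to grasp across 24 mm. 8.4 mm holes at x +-50, y +-31; the one at +x +y ringed blue, others gold. Gold discs to press on at x +-28, y +-31 (22 mm inboard of the holes). Other components under 5 mm high
- tray: flat black ceramic tray, 180 x 140 mm, rim 12 mm high, floor 5 mm thick, fixed; the board starts lying in it, module up; origin at the centre of its underside
- loupe: steel loupe, 34 mm wide, 30 mm high, standing; bystander; origin under its centre
- blower: green silicone-style blower bulb, 56 mm wide, 85 mm high, nozzle up; bystander; origin under its centre
- screwdriver: screwdriver, 120 mm long, lying; bystander; origin under its middle
- holder: brass movement holder ring, 48 mm wide, 12 mm high; bystander; origin under its centre
- watch: steel watch head with white dial, 40 mm wide, 9 mm high; bystander; origin under its centre
- post0 (a point): top centre of the blue standoff's shoulder, at nest x +50, y +31 mm. Shoulder 13 mm wide, 42 mm above the bench with the nest up; the seated board rests on it. On it a tapered pin 11 mm high, like the others' with two spring barbs (along nest x) that hold a board just laid on 6 to 8 mm up; pressing on its disc with about 9 to 13 N snaps it past; it has clicked when within 1.5 mm of the shoulder
- hole0 (a point): centre of the blue-ringed hole, on the board's underside at board x +50, y +31 mm; belongs on post0
- post1 (a point): top centre of the white standoff's shoulder, at nest x +50, y -31 mm. Like post0
- hole1 (a point): centre of the gold-ringed hole, on the board's underside at board x +50, y -31 mm; belongs on post1
- post2 (a point): top centre of the white standoff's shoulder, at nest x -50, y +31 mm. Like post0
- hole2 (a point): centre of the gold-ringed hole, on the board's underside at board x -50, y +31 mm; belongs on post2
- post3 (a point): top centre of the white standoff's shoulder, at nest x -50, y -31 mm. Like post0
- hole3 (a point): centre of the gold-ringed hole, on the board's underside at board x -50, y -31 mm; belongs on post3
Not all that is in view belongs to the job. Several things have the shape of the board; the one meant has the colours described above. Of the things that look like the tester, the larger one is meant.

How it is judged:
On the way, in this order (a step that is already met when the one before it is completed fails the run):
1. the board lies over the four standoffs, every hole within 3 mm of its standoff's axis and no more than 10 mm above its shoulder (horizontal distance between hole0 and post0 below 0.003 m and z of hole0 in the frame of post0 below 0.01 m and horizontal distance between hole1 and post1 below 0.003 m and z of hole1 in the frame of post1 below 0.01 m and horizontal distance between hole2 and post2 below 0.003 m and z of hole2 in the frame of post2 below 0.01 m and horizontal distance between hole3 and post3 below 0.003 m and z of hole3 in the frame of post3 below 0.01 m), for 0.1 s.
2. every hole is down on its shoulder (within 1.5 mm), all four clicked (horizontal distance between hole0 and post0 below 0.003 m and z of hole0 in the frame of post0 below 0.0015 m and horizontal distance between hole1 and post1 below 0.003 m and z of hole1 in the frame of post1 below 0.0015 m and horizontal distance between hole2 and post2 below 0.003 m and z of hole2 in the frame of post2 below 0.0015 m and horizontal distance between hole3 and post3 below 0.003 m and z of hole3 in the frame of post3 below 0.0015 m), for 0.2 s.
At the end, for the whole second after the job is handed in: Every hole of the board is within 3 mm sideways of its own standoff and within 1.5 mm of the standoff's shoulder (all four clicked, blue ring on blue standoff), the nest has risen again to within 2 mm of its top, and the board is at rest (all of step 2 and value of joint nest below 0.002 m and linear speed of board below 0.01 m/s); the robot touches nothing.
It fails at once if the sprung nest is pushed down more than 9.5 mm, that is onto its 10 mm stop (about 20 N) (value of joint nest above 0.0095 m).
It fails at once if the board is tilted more than 17 degrees (angle between board's own z axis and vertical above 0.3 rad).
It fails at once if a bystander on the bench is moved more than 20 mm (distance of any of loupe, blower, screwdriver, holder, watch from where it was at the start of the episode above 0.02 m).
It also fails if it takes over 69 s, if anything falls off the work surface, if the arm or the gripper's body presses on something with over 40 N, if the wrist force passes 120 N, or if a joint passes its speed limit or range.

## Working session

There is one attempt and no reset: what is moved stays moved. The work goes in short steps, each a Python script; the robot and the scene stay as the last script left them, time stands still between calls to the robot, and variables do not carry over. Pictures are saved under pics/ and viewed, at most 10 in all, crops included, and the job is handed in when it is done.

```bash
ls; mkdir -p pics
python3 - <<'E'
from station import arm, snapshot, camera_info
import cv2
for n in("top","side"):
    cv2.imwrite(f"pics/{n}0.png",snapshot(n)); print(n,camera_info(n))
print(arm.read_time(),arm.read_eef_rot(),arm.read_ft_force())
E
```

```text
pics
top {'fx': 472.3367036898251, 'fy': 472.3367036898251, 'cx': 316.4250747929474, 'cy': 197.3841538348664, 'dist_coeffs': array([0.04510603, 0.        , 0.        , 0.        , 0.        ]), 'R': array([[-8.43308106e-04, -9.99954736e-01,  9.47708148e-03],
       [-9.98814769e-01,  3.81062408e-04, -4.86714642e-02],
       [ 4.86656497e-02, -9.50689399e-03, -9.98769880e-01]]), 't': array([-0.02066401,  0.52375632,  1.29582521])}
side {'fx': 435.4291106822995, 'fy': 435.4291106822995, 'cx': 323.6933048363287, 'cy': 198.1657676482425, 'dist_coeffs': array([0.00952679, 0.        , 0.        , 0.        , 0.        ]), 'R': array([[ 0.8935716 , -0.44861609, -0.01653458],
       [-0.3041858 , -0.5779801 , -0.75723841],
       [ 0.33015268,  0.68167632, -0.65292925]]), 't': array([-0.47135298,  0.19571968,  1.06497822])}
0.1 [ 9.87317457e-01  1.58754114e-01 -2.05346114e-04 -1.15214657e-03] [ 0.01765626  0.28682508 -0.3660204 ]
```

View pics/top0.png

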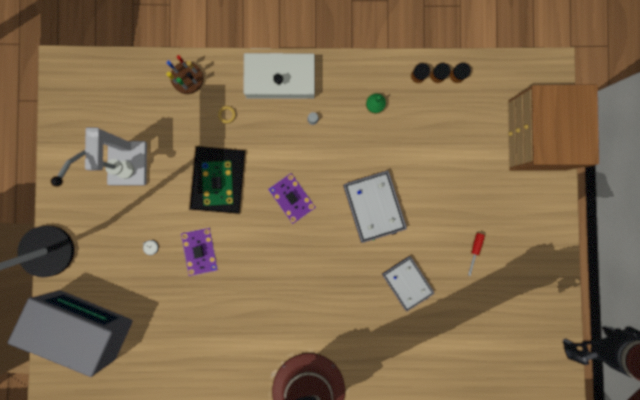

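View pics/side0.png

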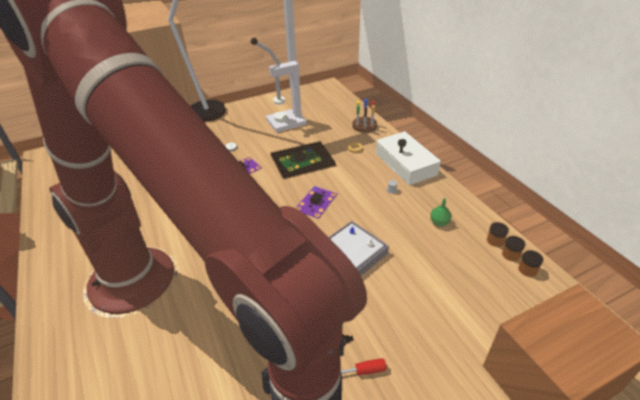

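Top view: the boards are green in the black tray (217,183) and purple at (292,197) and (199,251). The green one is meant. The testers are at (376,206), larger, and (408,283), smaller. The larger one is meant. I'll confirm both in an enlarged crop.

Run:
```python
import cv2,numpy as np
i=cv2.imread("pics/top0.png")
a=cv2.resize(i[140:220,180:255],None,fx=7,fy=7,interpolation=cv2.INTER_CUBIC)[:, :]
b=cv2.resize(i[164:246,338:412],None,fx=7,fy=7,interpolation=cv2.INTER_CUBIC)
cv2.imwrite("pics/a.png",cv2.convertScaleAbs(a,alpha=1.8)); cv2.imwrite("pics/b.png",b)
```

```text
(no output)
```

View pics/a.png

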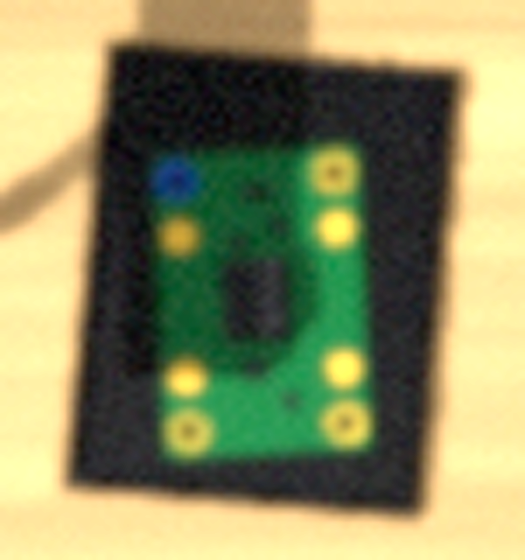

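View pics/b.png

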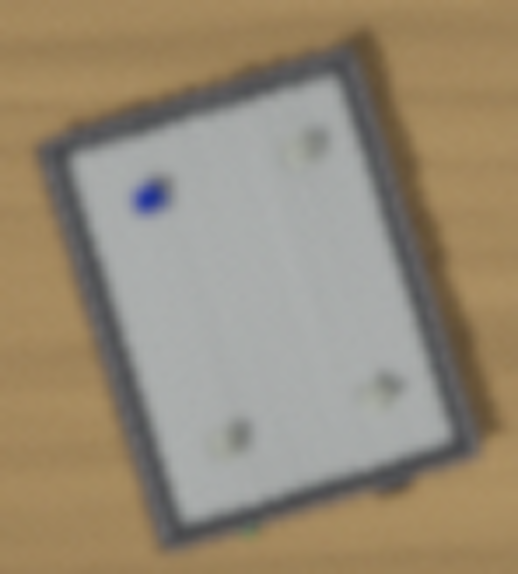

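Crop a shows the green board, with the blue ring at (177,178) and gold holes at (335,173), (188,431) and (345,424). Crop b shows the large tester, with the blue post at (150,196) and white posts at (307,145), (232,437) and (382,387). The described objects are confirmed.

```bash
cat > h.py <<'E'
from station import arm, snapshot, camera_info
import cv2, numpy as np
from scipy.spatial.transform import Rotation as Rot
def unproj(px,z,cam="top"):
    c=camera_info(cam); K=np.array([[c["fx"],0,c["cx"]],[0,c["fy"],c["cy"]],[0,0,1]])
    n=cv2.undistortPoints(np.array(px,float).reshape(-1,1,2),K,np.array(c["dist_coeffs"]))[:,0]
    R,t=np.array(c["R"]),np.array(c["t"]); C=-R.T@t
    d=np.c_[n,np.ones(len(n))]@R
    z=np.broadcast_to(z,len(n))
    return (C+d*((z-C[2])/d[:,2])[:,None])[:,:2]
def proj(P,cam="top"):
    c=camera_info(cam); K=np.array([[c["fx"],0,c["cx"]],[0,c["fy"],c["cy"]],[0,0,1]])
    return cv2.projectPoints(np.array(P,float),cv2.Rodrigues(np.array(c["R"]))[0],np.array(c["t"]),K,np.array(c["dist_coeffs"]))[0][:,0]
def fit(model,meas):
    m=np.array(model,float); a=m.mean(0); b=meas.mean(0)
    H=(m-a).T@(meas-b); th=np.arctan2(H[0,1]-H[1,0],H[0,0]+H[1,1])
    R=np.array([[np.cos(th),-np.sin(th)],[np.sin(th),np.cos(th)]])
    t=b-R@a
    return t,th,meas-(m@R.T+t)
def q(yaw): # tool down; tool y axis along world dir yaw+90 (mod 180)
    return (Rot.from_euler('z',yaw)*Rot.from_euler('x',np.pi)).as_quat()
def crop(px,x0,y0,s=7): return np.array([x0,y0])+(np.array(px,float)+.5)/s-.5
E
python3 - <<'E'
from h import *
m=np.array([[50,31],[50,-31],[-50,31],[-50,-31],[28,31],[28,-31],[-28,31],[-28,-31]])/1e3
b=[(177,178),(335,173),(188,431),(345,424),(180,236),(337,228),(186,378),(343,369)]
print("board",*fit(m,unproj(crop(b,180,140),.0075)))
mc=np.array([[85,65],[85,-65],[-85,65],[-85,-65]])/1e3
tc=[(42,147),(352,47),(165,545),(474,445)]
print("tester rim",*fit(mc,unproj(crop(tc,338,164),.03)))
tp=[(150,196),(307,145),(232,437),(382,387)]
for z in(.042,.048): print("posts",z,*fit(m[:4],unproj(crop(tp,338,164),z)))
tr=[(110,45),(462,70),(70,487),(425,513)]
print("tray",*fit(np.array([[90,70],[90,-70],[-90,70],[-90,-70]])/1e3,unproj(crop(tr,180,140),.012)))
print(camera_info("top")["R"].T@-camera_info("top")["t"])
E
```

```text
board [0.56487133 0.25505471] 0.049033984116653835 [[ 8.84660251e-04  3.14616371e-04]
 [-6.06143698e-05 -1.04641395e-04]
 [ 2.91892215e-04 -1.03930285e-04]
 [-1.02129288e-05  8.16989601e-05]
 [-2.32283916e-04 -3.91890673e-06]
 [-1.70474235e-05  2.41944703e-05]
 [-6.90274348e-04 -1.77184789e-04]
 [-1.66119480e-04 -3.08344249e-05]]
tester rim [ 0.49991928 -0.17936647] 0.29937056493612124 [[-0.00395477 -0.00301659]
 [-0.00306491 -0.00040039]
 [ 0.00329122 -0.00013122]
 [ 0.00372846  0.0035482 ]]
posts 0.042 [ 0.50122193 -0.18150681] 0.31026070186612814 [[-1.30925905e-03  5.41372274e-04]
 [-4.56254318e-04 -1.38140648e-03]
 [ 7.17368644e-04 -7.35823596e-05]
 [ 1.04814472e-03  9.13616565e-04]]
posts 0.048 [ 0.50102865 -0.18069472] 0.3102607018661281 [[-0.00148222  0.00032856]
 [-0.0007221  -0.00130799]
 [ 0.00098199 -0.00014016]
 [ 0.00122233  0.0011196 ]]
tray [0.57397771 0.25195469] -0.07536377557734249 [[-0.00253736 -0.00042923]
 [-0.00160511  0.00036578]
 [ 0.00200315 -0.00023907]
 [ 0.00213931  0.00030253]]
[ 0.46005595 -0.00854338  1.31991902]
```

Run:
```python
from h import *
yb=.049; p=np.array([.5649,.2551])
arm.move_gripper(0.6)
arm.movep([*p,.20],q(yb))
for n in("top","side"): cv2.imwrite(f"pics/{n}1.png",snapshot(n))
arm.line_to([*p,.084],velocity=.12)
print(arm.read_opening(),arm.read_ft_force(),arm.read_tool_pos())
arm.move_gripper(0.0,effort=40)
print(arm.read_opening(),arm.read_finger_force(),arm.read_ft_force())
arm.line_to([*p,.15],velocity=.08)
print(arm.read_opening(),arm.read_finger_force(),arm.read_ft_force(),arm.read_time())
for n in("top","side"): cv2.imwrite(f"pics/{n}2.png",snapshot(n))
t=cv2.imread("pics/top2.png")[130:240,170:270]; s=cv2.imread("pics/side1.png")[200:300,310:410]
r=lambda i:cv2.resize(i,(400,400),interpolation=cv2.INTER_CUBIC)
cv2.imwrite("pics/c.png",np.hstack([r(t),r(s)]))
```

```text
0.5993259419921443 [ 0.00524682  0.13769322 -0.49782476] [0.56543168 0.25541825 0.08481402]
0.2675417996858311 41.292577385902405 [-0.32368233  0.3673196   3.16872767]
0.26579786454636944 40.64611852169037 [ 0.43662708  0.57541806 -1.2522293 ] 6.4
```

View pics/c.png

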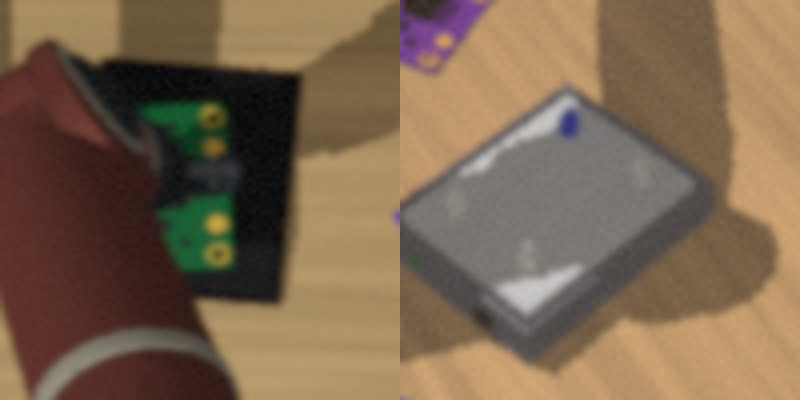

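Left: the green board is held off the tray with its gold holes visible. Right (side view): the blue post is at crop (569,124), and the white posts are at (457,202), (528,257) and (641,175).

Run:
```python
from h import *
from scipy.optimize import least_squares
m=np.array([[50,31],[50,-31],[-50,31],[-50,-31]])/1e3
tp=crop([(150,196),(307,145),(232,437),(382,387)],338,164)
sp=crop([(169,124),(241,175),(57,202),(128,257)],310,200,4)
print("side-only",*fit(m,unproj(sp,.041,"side")))
# sub-pixel centroids of blue in both
for n,o in(("top",(345,180,375,205)),("side",(340,220,365,240))):
    i=cv2.imread(f"pics/{n}{0 if n=='top' else 1}.png").astype(float)[o[1]:o[3],o[0]:o[2]]
    w=np.clip(i[...,0]-i[...,2]-25,0,None); v,u=np.mgrid[o[1]:o[3],o[0]:o[2]]
    c=(np.sum(u*w)/w.sum(),np.sum(v*w)/w.sum()); print(n,c,w.max(),[unproj([c],z,n)[0].round(4) for z in(.036,.042,.048)])
print(tp,sp)
# rim edges: fit scaled-rectangle score by gradient, both cams
```

```text
side-only [ 0.49958953 -0.1854783 ] 0.27901086776682976 [[-1.33389041e-03 -4.84307408e-04]
 [-7.69351119e-04 -5.52326118e-04]
 [ 7.44278830e-04  9.84840172e-05]
 [ 1.35896270e-03  9.38149509e-04]]
top (np.float64(358.7908496732026), np.float64(191.8954248366013)) 88.0 [array([ 0.5375, -0.1362]), array([ 0.5372, -0.1356]), array([ 0.5368, -0.135 ])]
side (np.float64(351.8238897396631), np.float64(230.54058192955588)) 44.0 [array([ 0.5404, -0.1378]), array([ 0.5373, -0.1429]), array([ 0.5342, -0.1481])]
[[359.         191.57142857]
 [381.42857143 184.28571429]
 [370.71428571 226.        ]
 [392.14285714 218.85714286]] [[351.875 230.625]
 [369.875 243.375]
 [323.875 250.125]
 [341.625 263.875]]
```

Run:
```python
from h import *
ims=[cv2.imread("pics/top0.png")[164:246,338:412]]
s=8
i=cv2.resize(ims[0],None,fx=s,fy=s,interpolation=cv2.INTER_CUBIC)
hsv=cv2.cvtColor(i,cv2.COLOR_BGR2HSV); g=cv2.cvtColor(i,cv2.COLOR_BGR2GRAY)
bright=((hsv[...,1]<60)&(g>135)).astype(np.uint8)
grey=(hsv[...,1]<75).astype(np.uint8)
for nm,b in(("plate",bright),("outer",grey)):
    b=cv2.morphologyEx(b,cv2.MORPH_CLOSE,np.ones((25,25))); b=cv2.morphologyEx(b,cv2.MORPH_OPEN,np.ones((41,41)))
    c=max(cv2.findContours(b,0,2)[0],key=cv2.contourArea); box=cv2.boxPoints(cv2.minAreaRect(c))
    w=unproj(crop(box,338,164,s),.029)
    e=np.diff(np.r_[w,w[:1]],axis=0); print(nm,w.mean(0),np.linalg.norm(e,axis=1).round(4),np.arctan2(e[:,1],e[:,0]).round(4), "contour centroid",unproj(crop([c[:,0].mean(0)],338,164,s),.029), cv2.contourArea(c)**.5)
# overlay
t=np.array([.5005,-.1805]);th=.305
R=np.array([[np.cos(th),-np.sin(th)],[np.sin(th),np.cos(th)]])
def dr(pts,z,col,k=1):
    P=np.c_[np.array(pts)/1e3@R.T+t,np.full(len(pts),z)]
    p=((proj(P)-[338,164]+.5)*s-.5); cv2.polylines(i,[np.round(p*16).astype(np.int32)],True,col,1,cv2.LINE_AA,4)
rect=lambda a,b:[(a,b),(a,-b),(-a,-b),(-a,b)]
dr(rect(85,65),.03,(0,0,255)); dr(rect(75,55),.029,(0,255,0))
an=np.linspace(0,2*np.pi,30)
for x in(50,-50):
  for y in(31,-31):
    dr(np.c_[x+6.5*np.cos(an),y+6.5*np.sin(an)],.042,(0,0,255)); dr(np.c_[x+2*np.cos(an),y+2*np.sin(an)],.053,(0,255,255))
cv2.imwrite("pics/d.png",i[:600])
```

```text
plate [ 0.49876712 -0.18024882] [0.1105 0.1508 0.1099 0.1506] [-1.2677 -2.8472  1.8723  0.2986] contour centroid [[ 0.49752741 -0.18102209]] 371.7526059088221
outer [ 0.49848669 -0.180236  ] [0.1346 0.1725 0.1337 0.1723] [-1.2645 -2.8445  1.8752  0.3021] contour centroid [[ 0.50167593 -0.17889578]] 438.05707390704237
```

View pics/d.png

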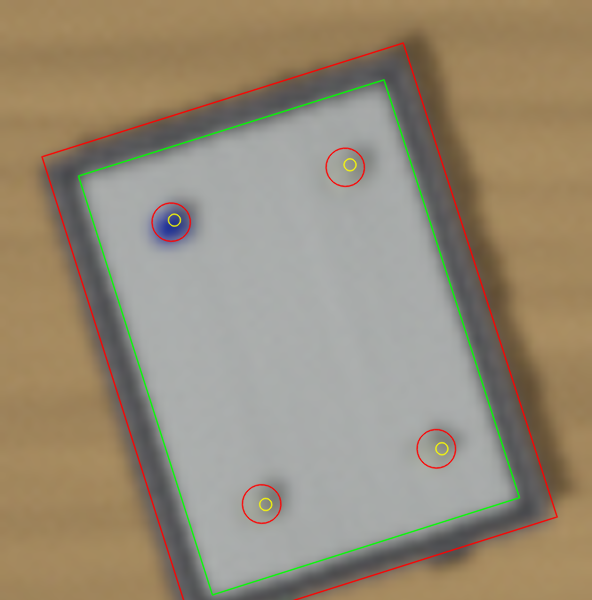

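The plate measures 150.6 x 110.2 mm, as it should, so the tester is at (0.4988, -0.1802) with yaw 0.300. Next I'll hover the board above it and check it against the camera.

Run:
```python
from h import *
T=np.array([.4988,-.1802]);th=.300
arm.line_to([.5649,.2551,.20],velocity=.15)
arm.movep([*T,.20],q(th))
arm.line_to([*T,.150],velocity=.08); arm.pause(.3)
print(arm.read_tool_pos(),Rot.from_quat(arm.read_eef_rot()).as_matrix().round(4),arm.read_opening(),arm.read_time(),arm.read_ft_force())
ti=np.mean([snapshot("top") for _ in range(4)],0).astype(np.uint8); si=np.mean([snapshot("side") for _ in range(4)],0).astype(np.uint8)
cv2.imwrite("pics/top3.png",ti);cv2.imwrite("pics/side3.png",si)
r=lambda i:cv2.resize(i,(400,400),interpolation=cv2.INTER_CUBIC)
cv2.imwrite("pics/e.png",np.hstack([r(ti[160:240,340:420]),r(si[190:290,300:400])]))
```

```text
[ 0.49895648 -0.18030626  0.15040879] [[ 9.554e-01  2.954e-01  8.000e-04]
 [ 2.954e-01 -9.554e-01 -3.000e-04]
 [ 7.000e-04  5.000e-04 -1.000e+00]] 0.27016561725192334 9.675 [ 0.4343814  -0.46263857 -0.03318435]
```

View pics/e.png

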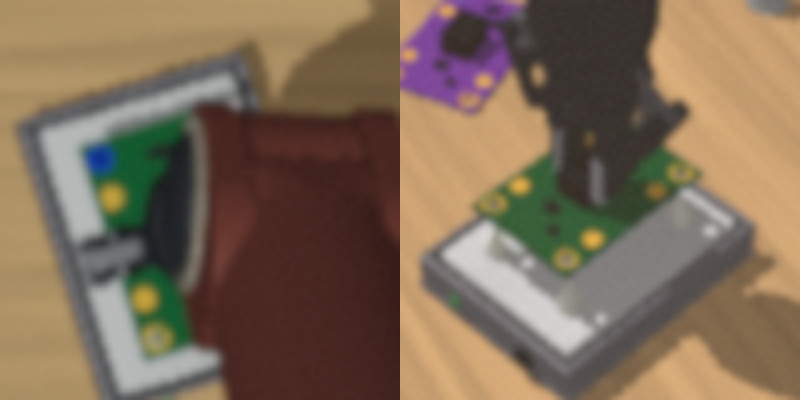

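Top view: blue hole at (100,158), its disc at (113,197), the next disc at (145,299) and hole2 at (158,338). Side view: hole2 (492,203), disc2 (520,186), disc3 (593,239), hole3 (567,260), disc1 (656,190), hole1 (682,172). The board is level above the nest.

Run:
```python
from h import *
H=lambda *k:np.array([{ 'h0':(50,31),'d0':(28,31),'d2':(-28,31),'h2':(-50,31),'d3':(-28,-31),'h3':(-50,-31),'d1':(28,-31),'h1':(50,-31)}[x] for x in k])/1e3
z=.073
print("top",*fit(H('h0','d0','d2','h2'),unproj(crop([(100,158),(113,197),(145,299),(158,338)],340,160,5),z)))
sp=[(92,203),(120,186),(193,239),(167,260),(256,190),(282,172)]
print("side",*fit(H('h2','d2','d3','h3','d1','h1'),unproj(crop(sp,300,190,4),z,"side")))
# refine with colour centroids in top3
i=cv2.imread("pics/top3.png").astype(float)
w0=np.clip(i[...,0]-i[...,2]-30,0,None); wy=np.clip(np.minimum(i[...,1],i[...,2])-i[...,0]-45,0,None)
wy*= (i[...,2]>.75*i[...,1])
P=[]
for (u,v),w in zip(crop([(100,158),(113,197),(145,299),(158,338)],340,160,5),(w0,wy,wy,wy)):
    a,b=int(round(u)),int(round(v)); vv,uu=np.mgrid[b-3:b+4,a-3:a+4]; k=w[b-3:b+4,a-3:a+4]; P.append(((uu*k).sum()/k.sum(),(vv*k).sum()/k.sum()))
print(np.round(P,2)); print("topc",*fit(H('h0','d0','d2','h2'),unproj(P,z)))
# tester in side3: rim outer corners via view (left, bottom, right)
tc=[(25,270),(175,388),(353,232)]
mc=np.array([[-85,65],[-85,-65],[85,-65]])/1e3
print("tester side",*fit(mc,unproj(crop(tc,300,190,4),.030,"side")))
```

```text
top [ 0.49886969 -0.17929336] 0.3043049507775914 [[-1.31332338e-04  5.91722907e-05]
 [ 1.94530090e-04 -1.15775302e-04]
 [-2.58650077e-04  8.94031045e-05]
 [ 1.95452325e-04 -3.28000929e-05]]
side [ 0.49982816 -0.18178008] 0.3029787264913367 [[-2.70008934e-04  1.04171068e-03]
 [ 2.20348221e-04 -6.68898131e-04]
 [-2.91493461e-05 -2.35071352e-05]
 [-4.56139469e-04 -8.75351160e-04]
 [-1.83987501e-04  6.32820812e-04]
 [ 7.18937028e-04 -1.06775063e-04]]
[[359.89 191.44]
 [362.   199.01]
 [368.47 219.34]
 [371.16 226.59]]
topc [ 0.49914087 -0.17924463] 0.3042319620521066 [[-1.04840803e-03 -7.57149875e-04]
 [-1.07148678e-04  3.76256401e-04]
 [-3.76712376e-04  3.73767278e-04]
 [ 1.53226908e-03  7.12619648e-06]]
tester side [ 0.49633308 -0.19321686] 0.3265514455668165 [[ 0.0036123  -0.00158721]
 [ 0.00055404  0.00064698]
 [-0.00416633  0.00094024]]
```

The board matches the tester within about 1 mm and 0.004 rad. I'll apply a small correction, lower with force checks, and release.

Run:
```python
from h import *
T=np.array([.4988,-.1809]);th=.297
arm.line_to([*T,.138],velocity=.04,ori=q(th)); arm.pause(.2)
f0=arm.read_ft_force(); z=.138; print(f0)
while z>.1265:
    z-=.001; arm.line_to([*T,z],velocity=.02); arm.pause(.1)
    f=arm.read_ft_force()-f0; print(round(z,4),arm.read_tool_pos().round(4),f.round(2))
    if f[2]>2.5: break
print(arm.read_time())
i=np.mean([snapshot("side") for _ in range(4)],0).astype(np.uint8)
cv2.imwrite("pics/f.png",cv2.resize(i[190:290,300:400],(600,600),interpolation=cv2.INTER_CUBIC))
```

```text
[-0.74018762  0.43379219 -0.22088413]
0.137 [ 0.4988 -0.1809  0.137 ] [ 0.06  0.56 -0.62]
0.136 [ 0.4988 -0.1809  0.136 ] [-0.31 -0.45 -0.39]
0.135 [ 0.4988 -0.1809  0.135 ] [ 0.4   0.11 -1.13]
0.134 [ 0.4988 -0.1809  0.134 ] [ 1.04 -0.15 -0.32]
0.133 [ 0.4988 -0.1809  0.133 ] [-0.59 -1.28 -0.51]
0.132 [ 0.4988 -0.1809  0.132 ] [ 0.47 -0.55 -0.59]
0.131 [ 0.4988 -0.1809  0.131 ] [ 0.76 -0.73 -0.91]
0.13 [ 0.4988 -0.1809  0.13  ] [ 0.5  -0.99 -0.51]
0.129 [ 0.4989 -0.1811  0.1291] [ 0.19 -0.3  -0.02]
0.128 [ 0.4989 -0.1811  0.1282] [ 1.02 -1.72  2.35]
0.127 [ 0.499  -0.1811  0.1272] [ 1.73 -1.8   3.42]
14.575
```

View pics/f.png

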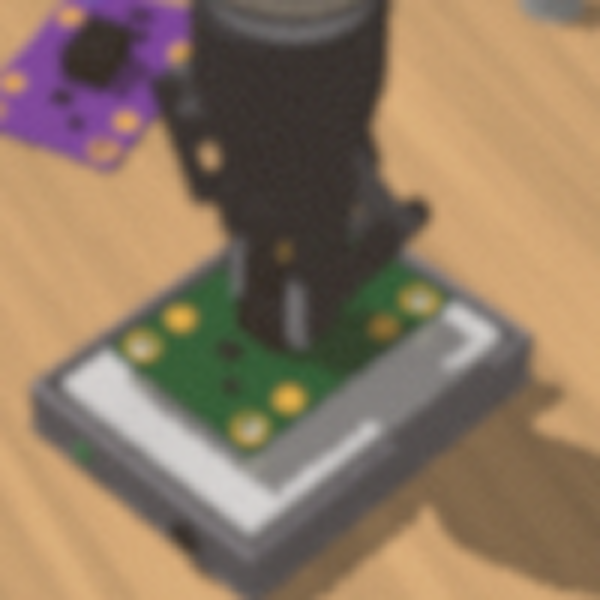

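The white pins show through the holes, and contact came at underside z of about 0.049, which is the expected barb rest. I'll release and press the first corner.

```bash
cat >> h.py <<'E'
TT=np.array([.4988,-.1802]);TH=.300
def F(n=3):
    return np.mean([arm.read_ft_force()[2] for _ in range(n)])
def press(x,y,fmax=15.5,z0=.060,zmin=.0365):
    c,s=np.cos(TH),np.sin(TH); p=TT+np.array([c*x-s*y,s*x+c*y])
    if arm.read_tool_pos()[2]<.14: raise SystemExit("low")
    arm.movep([*p,.15],q(TH)); arm.line_to([*p,z0+.073],velocity=.1); arm.pause(.25)
    f0=F(); z=z0; peak=0; log=[]
    while z>zmin:
        z-=.0006; arm.line_to([*p,z+.073],velocity=.02); arm.pause(.05)
        f=F()-f0; t=arm.read_tool_pos()[2]-.073; log.append((round(t*1e3,2),round(f,1)))
        if f>fmax or peak>7 and f<peak-2.5: break
        peak=max(peak,f)
    print((x,y),log,arm.read_time())
    arm.line_to([*p,.15],velocity=.12)
E
python3 - <<'E'
from h import *
arm.move_gripper(.6); p=arm.read_tool_pos()
arm.line_to([p[0],p[1],.17],velocity=.1)
arm.move_gripper(0.0,effort=30); print(arm.read_opening(),arm.read_time())
cv2.imwrite("pics/top4.png",snapshot("top")); cv2.imwrite("pics/side4.png",snapshot("side"))
press(.028,.032)
i=np.mean([snapshot("side") for _ in range(4)],0).astype(np.uint8)
j=cv2.imread("pics/side4.png")
r=lambda i:cv2.resize(i[190:290,300:400],(400,400),interpolation=cv2.INTER_CUBIC)
cv2.imwrite("pics/g.png",np.hstack([r(j),r(i)]))
E
```

```text
-0.0017775992269611974 16.275
(0.028, 0.032) [(np.float64(59.48), np.float64(-0.3)), (np.float64(58.76), np.float64(1.2)), (np.float64(58.18), np.float64(0.1)), (np.float64(57.57), np.float64(0.2)), (np.float64(56.96), np.float64(0.7)), (np.float64(56.37), np.float64(-0.3)), (np.float64(55.78), np.float64(-0.3)), (np.float64(55.17), np.float64(-0.1)), (np.float64(54.57), np.float64(-0.5)), (np.float64(53.98), np.float64(0.8)), (np.float64(53.39), np.float64(-0.0)), (np.float64(52.79), np.float64(0.0)), (np.float64(52.18), np.float64(0.1)), (np.float64(51.58), np.float64(0.9)), (np.float64(51.03), np.float64(0.3)), (np.float64(50.48), np.float64(1.0)), (np.float64(49.88), np.float64(1.3)), (np.float64(49.32), np.float64(2.9)), (np.float64(48.7), np.float64(3.1)), (np.float64(48.12), np.float64(4.2)), (np.float64(47.53), np.float64(5.3)), (np.float64(47.04), np.float64(5.9)), (np.float64(46.57), np.float64(6.4)), (np.float64(46.08), np.float64(6.2)), (np.float64(45.57), np.float64(7.8)), (np.float64(45.08), np.float64(8.4)), (np.float64(44.57), np.float64(9.4)), (np.float64(44.04), np.float64(9.8)), (np.float64(43.57), np.float64(11.3)), (np.float64(42.54), np.float64(6.3))] 26.25
```

View pics/g.png

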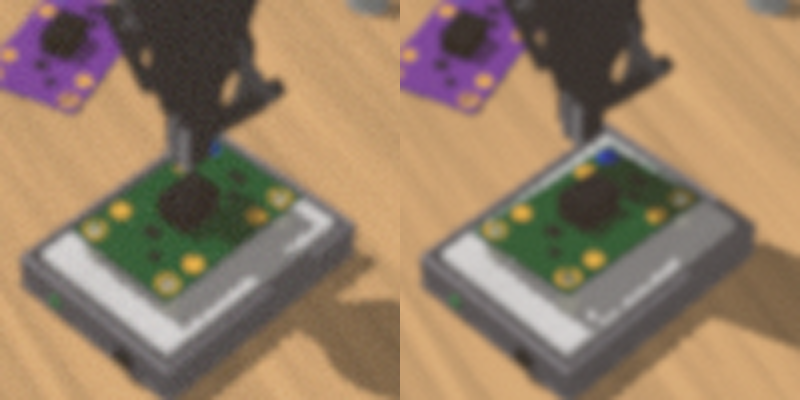

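In the picture before pressing (left) all the pins are through their holes. After the press (right) the blue corner has dropped, and it clicked at about 11 N. Next, the other three corners.

```bash
sed -i 's/z0=.060/z0=.0535/; s/z-=.0006/z-=.0007/; s/round(t\*1e3,2),round(f,1)/float(round(t*1e3,2)),float(round(f,1))/' h.py
python3 - <<'E'
from h import *
for x,y in((.028,-.032),(-.028,.032),(-.028,-.032)): press(x,y)
print(arm.read_time())
E
```

```text
(0.028, -0.032) [(52.88, -0.2), (52.08, -0.7), (51.44, 0.4), (50.81, 0.3), (50.1, 1.9), (49.46, 2.7), (48.76, 4.9), (48.1, 5.1), (47.51, 6.4), (46.88, 3.6), (45.5, 0.8), (45.12, 2.0), (44.56, 3.3), (43.85, 2.7), (43.27, 5.9), (42.74, 6.5), (42.18, 6.9), (41.66, 8.4), (41.12, 9.1), (40.57, 9.7), (40.04, 11.6), (39.53, 11.6), (38.94, 13.2), (38.43, 13.8), (37.89, 15.5)] 35.3917
(-0.028, 0.032) [(52.92, 0.8), (52.06, 0.6), (51.35, 0.4), (50.68, -0.1), (50.0, 0.2), (49.33, 1.9), (48.66, 2.2), (47.99, 2.9), (47.28, 5.2), (46.59, 5.5), (45.97, 6.3), (45.37, 7.6), (44.77, 8.1), (44.2, 8.0), (43.58, 10.5), (43.0, 11.2), (42.42, 11.6), (41.81, 12.3), (41.22, 14.5), (40.62, 14.6), (39.55, 9.1)] 43.25
(-0.028, -0.032) [(52.91, -0.1), (52.04, 0.6), (51.37, 0.9), (50.68, 0.2), (49.97, 0.2), (49.28, 0.1), (48.59, 0.5), (47.86, 0.5), (47.15, 1.4), (46.46, -0.2), (45.77, -0.2), (45.07, 1.1), (44.38, 0.7), (43.78, 1.1), (43.12, 2.8), (42.42, 3.9), (41.75, 5.5), (41.14, 6.9), (40.61, 7.8), (40.05, 8.8), (39.5, 9.8), (38.97, 10.3), (38.39, 11.1), (37.83, 13.1), (37.28, 14.1)] 52.2167
52.7083
```

Run:
```python
from h import *
p=arm.read_tool_pos(); arm.line_to([p[0],p[1],.22],velocity=.2)
arm.movep([.30,-.50,.28],q(TH)); print(arm.read_time())
def r(n,x0,y0,w):
    i=np.mean([snapshot(n) for _ in range(4)],0).astype(np.uint8); cv2.imwrite(f"pics/{n}5.png",i)
    s=400/w; i=cv2.resize(i[y0:y0+w,x0:x0+w],(400,400),interpolation=cv2.INTER_CUBIC)
    c,sn=np.cos(TH),np.sin(TH)
    for x in(.05,-.05):
      for y in(.031,-.031):
        P=[[*(TT+[c*x-sn*y,sn*x+c*y]),.0445]]
        u=(proj(P,n)[0]-[x0,y0]+.5)*s-.5; cv2.drawMarker(i,tuple(int(round(v)) for v in u),(0,0,255),cv2.MARKER_CROSS,9,1)
    return i
cv2.imwrite("pics/k.png",np.hstack([r("top",340,165,80),r("side",305,195,90)]))
```

```text
54.4917
```

View pics/k.png

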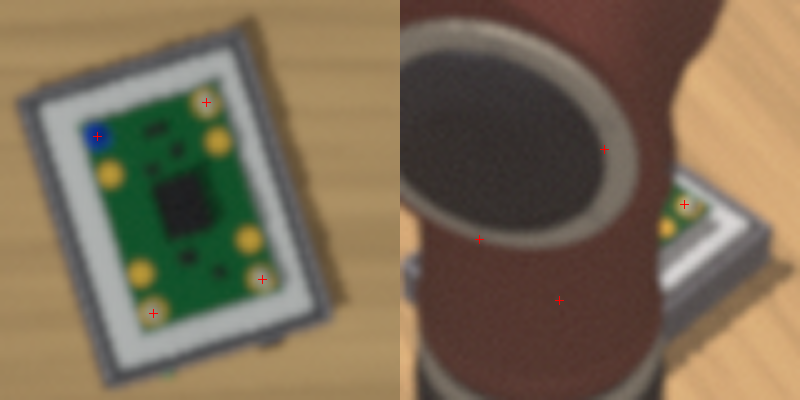

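Top view: all four rings sit on the predicted standoff marks, with blue on blue. The side view is blocked by the arm. I'll do a quick force/height check on the two +x corners before handing in.

Run:
```python
from h import *
c,s=np.cos(TH),np.sin(TH)
for x,y in((.028,-.032),(.028,.032)):
    if arm.read_time()>61.5: break
    p=TT+np.array([c*x-s*y,s*x+c*y])
    arm.movep([*p,.135],q(TH)); arm.line_to([*p,.122],velocity=.08); arm.pause(.15); f0=F()
    for z in(.0455,.0415,.0395):
        arm.line_to([*p,z+.073],velocity=.04); arm.pause(.1); f=F()-f0; print((x,y),arm.read_tool_pos()[2]-.073,round(f,1))
        if f>9: break
    arm.line_to([*p,.135],velocity=.15); print(arm.read_time())
arm.line_to([*p,.18],velocity=.2); print(arm.read_time())
```

```text
(0.028, -0.032) 0.04549303682868387 -0.2
(0.028, -0.032) 0.042086785335817015 5.3
(0.028, -0.032) 0.04047186103965604 7.4
58.2083
(0.028, 0.032) 0.04554888357077777 0.3
(0.028, 0.032) 0.041993575896792354 4.4
(0.028, 0.032) 0.04032012993976221 8.1
60.3833
60.7583
```

At both corners the height and force match a seated board within 0.5 mm, with no contact at 45.5 mm. I'm handing in.

```bash
python3 -c "
from station import ticket; print(ticket.finish_job())"
```

```text
the job is handed in; nothing more can be done
None
```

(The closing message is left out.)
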